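# Ready the filter changer for service

### The job

Get the filter changer ready for service, in this order: turn its black knob until the green sector alone fills the window, then flip the red tab over the vent port right back, then unscrew the blue vent cap beneath it until it stops. Also (at any time) lay each tool that is out flat in its own lane of the grey tray - red screwdriver in the red-marked lane, lens brush in the white-marked one, orange screwdriver in the orange-marked one - with its handle towards the coloured mark. Leave the clamp, the blower and the amber vial where they are.

Things in the scene. Friction and masses are not known exactly. Their poses are not given: they have to be found in the camera images.
- filter_changer: fixed grey instrument case, 134 (x) x 256 (y) x 42 mm high, aluminium strip on its front (-x); origin at the centre of its underside, z up. Seen from the robot a wheel with knob and window is on its left (+y) half, the vent port with red tab on its right half. The wheel cover's top is at z 52 mm
- wheel (a joint): rotation of the knob and the sector wheel under the cover, rad, positive counter-clockwise seen from above, range -3.0 to 3.0. The wheel has six 60 degree sectors, one green, the others greys. At 0 the green sector is centred in the window and the green bar on the knob points at the window; green alone fills the window within 0.2 rad of 0. Light friction (0.04 N m), stays where left. It starts between 0.9 and 2.6
- knob_grip (a point): point on the vertical axis of the black knob (33 mm diameter, 36 mm tall, top 14 mm above this point, foot 22 mm below it), at a good height to grip; same axes as the case. The window is 42 mm from the axis on the front (-x) side
- window (a point): centre of the 20 x 20 mm white-framed window in the wheel cover, same axes as the case
- tab_hinge (a point): hinge of the red flip-top tab, on the case, 50 mm behind (+x of the case) the cap's axis, 107 mm above the case's underside; the hinge axis is the case's y axis
- tab (a joint): opening of the red tab, rad: 0 shut (level over the cap, tongue to the front), 1.57 upright, 2.8 stop (flipped right back). Flipped right back means more than 2.3. Friction 0.06 N m, stays where left. Starts 0 to 0.15
- tab_tongue (a point): grip point in the middle of the tab's tongue, 94 mm from the hinge. The tab is a strap with a 48 mm disc, 5 mm thick, over the cap and a tongue in front of it, 12 mm wide (across, along the hinge axis), 8 mm thick, from 74 to 106 mm from the hinge; pinch it across its 12 mm width and follow the arc, the tongue turns between the fingers. Site frame moves with the tab: its -x axis points from hinge to tongue
- cap_axis (a point): point on the vertical axis of the blue vent cap, fixed to the case, at a good height to grip; same axes as the case. The cap (36 mm diameter, 26 mm tall) spans from 14 mm below to 12 mm above this point when shut and rises 8 mm on its thread as it is unscrewed; it is captive. Free space round it 28 mm down to the case; two hinge posts stand 45 mm behind it, so keep the fingers to the sides
- cap (a joint): unscrewing of the blue cap, rad, counter-clockwise from above is positive: 0 tight, 3.3 the open stop (counted open above 3.0). Friction 0.05 N m, stays where left
- tool_tray: fixed grey tray 198 (x) x 196 (y) x 14 mm with three lanes along its x axis, each 190 x 60 mm inside, floor 4 mm up, walls 4 mm thick and 14 mm high; coloured marks at the -x end of each lane: red (+y lane), white (middle), orange (-y lane). Origin: centre of its underside
- lane_red (a point): centre of the floor of the red-marked lane; the tray's axes (lane along x, mark at the -x end)
- lane_white (a point): centre of the floor of the white-marked lane; the tray's axes
- lane_orange (a point): centre of the floor of the orange-marked lane; the tray's axes
- red_screwdriver: screwdriver with red handle, 164 mm long, handle 20 mm wide and 21 mm high. Origin: centre of its underside, mid-length; its +y axis points from the tip to the handle end, z up as it lies. Belongs in the red-marked lane
- red_screwdriver_handle (a point): grip point in the middle of the red screwdriver's handle (75 mm long), 44 mm from its origin towards +y, 5 mm above its underside
- lens_brush: lens brush with wooden handle, 147 mm long, 10 mm wide and high. Origin: centre of its underside, mid-length; its +y axis points from the tip to the handle end, z up as it lies. Belongs in the white-marked lane
- lens_brush_handle (a point): grip point on the lens brush's handle (the handle reaches from 27 mm behind to 74 mm ahead of the origin), 45 mm from its origin towards +y, 5 mm above its underside
- orange_screwdriver: screwdriver with orange handle, 124 mm long, handle 15 mm wide and 16 mm high. Origin: centre of its underside, mid-length; its +y axis points from the tip to the handle end, z up as it lies. Belongs in the orange-marked lane
- orange_screwdriver_handle (a point): grip point on the orange screwdriver's handle (60 mm long), 40 mm from its origin towards +y, 5 mm above its underside
- kf_clamp: bystander: metal vacuum clamp ring, 55 x 66 x 16 mm, lying; origin at the centre of its underside
- dust_blower: bystander: black rubber dust blower standing, 54 mm wide, 116 mm tall; origin at the centre of its underside
- amber_vial: bystander: amber vial with black cap lying on its side, 55 mm long, 27 mm thick; origin at the centre of its underside
Things that resemble listed ones, but are neither listed nor needed, are in the scene too. There is more than one size of the orange_screwdriver; the job needs the smaller. Of the things that look like the lens_brush, take the one that is farthest to the robot's right at the start.

How it is judged:
By the outcome, as a careful person would: the job done as asked, in the order asked, and still so for the second after the job is handed in, with the robot touching nothing.
Of red_screwdriver, lens_brush, orange_screwdriver only 2 to 3 are there at a start; the rules pass over those that are not, and their reading is None.
At some moment in a run one of red_screwdriver, lens_brush, orange_screwdriver may be knocked a few centimetres aside while the robot is not near it.
Once in a run the grip may slacken for a moment while it holds something.
It also fails if it takes over 210 s, if anything falls off the work surface, if the arm or the gripper's body presses on something with over 40 N, if the wrist force passes 120 N, or if a joint passes its speed limit or range.

### The arm

A 6-joint arm with a two-finger parallel gripper is mounted at the origin on a cart in front of the work surface, level with it; the furniture and walls round the work are solid. World frame = base frame: x ahead of the robot, y to its left, z up, the work surface at z = 0. Lengths are in m, angles in rad, forces in N, time in s.
With the tool pointing down it reaches from about 0.35 to 0.975 m from the base axis. Payload 7.1 kg.
Tool frame: the origin (TCP) lies between the finger pads; the fingertips stand 8 mm ahead of it and the grasp point (between the pads) lies 11 mm behind it (tip_extent is the distance from the TCP to the fingertips, in m); z points along the fingers, y is the line along which they close (so a half turn about z gives the same grasp; the last joint's range is limited). The gripper opens to 88 mm and grips with 3 to 60 N. Pads are 20 mm wide; open, the fingers measure 115 mm over their backs; the gripper's body (75 mm by 178 mm) begins 61 mm behind the grasp point.
Start: joints at [1.314, 0.423, 1.63, -0, 1.089, -0.019], TCP at [0.147, 0.607, 0.231] pointing down, gripper open.
Joint ranges: [-3, 3], [-0.9, 2.11], [0.09, 2.58], [-1.31, 4.45], [0.11, 2.69], [-2.54, 2.54]. Speed limits (rad/s): [2.39, 2.39, 3.01, 3.14, 3.14, 3.14].

### API

Orientations are given as a unit quaternion [x, y, z, w].
In Python, from rig import sense, read_camera, camera_model, sign_off, trace, tip_extent gives the robot as it stands.
- The arm moves only by the tool arm_command, never from a script. Its argument "moves" is a list of rows, each a list of 3 entries, a list of its own where there are three numbers: the shift along the tool's x, y, z in cm, then the turn about the tool's z in degrees, then the opening in per cent of the stroke, from 0 (shut) to 100 (fully open). In form: [[[tx, ty, tz], roll, grip], ...]. A call has 1 to 5 rows; each row is the pose to reach, as a shift and turn from the pose commanded when the call began, along the tool's axes at that moment; what a row does not reach only later rows make up. A row lasts 1/12 s, in which the tool goes at most 41.7 mm and 7.16 degrees, less where a joint would pass 70% of its speed; a pose out of reach is approached as far as the arm can. A call with a gripper value outside its range is refused whole. The fingers move at their own pace and stop on an object; the grip force is fixed at half the most. Time passes only in rows, so rows that repeat a pose let the fingers close. It gives the time, the measured TCP pose, the force, the opening and the grip force at its end, in the units of the state.
- sense(): the state, without advancing time (a new reading comes with each control period).
- read_camera(name): name is "side" or "top"; returns (picture, depth): 400x640x3 uint8, red, green, blue; 400x640 float32, m along the optical axis (not along the pixel's ray), 0 where there is no reading.
- camera_model(name): a dict with "intrinsics" (3x3 intrinsics, pixels), "eye" and "orientation" of the camera in the world. Camera axes: x right, y down, z forward; pixel columns grow to the right and rows downward; lengths in m; the calibration is good to about 2 mm. A picture is of the moment at which its call begins. camera_model takes no time and is no camera call.
- sign_off(): hands the job in; it is judged then, once.
Trained networks look in the newest picture that a camera, given by its name, has taken for a name from the list of things; names that differ only in an ending like _2 or _b are one class to them, and where a whole thing is asked for, a point or a joint stands for the part that bears it (a point fixed in the world has none). Each returns a list of dicts, best first, with "conf" (0 to 1); they miss things now and then, are a little off and sometimes report something else, mostly with a low value. They report only what shows in the picture. A call takes as long as a camera call. They do not tell look-alikes from the thing itself.
- trace(camera, target): "region" (400x640 bool, what is visible of it) and "uv" ([column, row] in pixels, amid what is visible of it).
The state is a dict: "t": time; "joints": joint angles; "qd": joint speeds; "effort": joint torques, N m; "eef_pos": TCP position; "eef_rot": TCP orientation; "contact_force": force on the tool from outside, world axes, zero at the start; "torque": the same for the moment, N m; "finger_gap": finger opening in m; "finger_force": force on a finger pad.
Only numpy, scipy, OpenCV 4.12 (cv2) and the standard library are available. Lean on these libraries where they do the work, as an engineer would, in place of code of your own. Each camera call takes 0.05 s, during which the arm holds its last target. There are 200 camera calls.

## Working session

There is one attempt and no reset: what is moved stays moved. The work goes in short steps, Python scripts to look and compute and a tool call to move; the robot and the scene stay as the last step left them, time stands still between calls to the robot, and variables do not carry over. Pictures are saved under pics/ and viewed, at most 14 in all, crops included, and the job is handed in when it is done.

Besides the shell and the picture viewer there is one more tool, called after ">>>" as a command line: name --argument value ..., lists and objects as JSON in quotes. arm_command: Moves the arm, as the interface text tells. Its arguments: {"type":"object","properties":{"moves":{"type":"array"}},"required":["moves"]}

```bash
ls; mkdir -p pics
python3 - <<'E'
from rig import *
import cv2
print(sense())
for n in("side","top"):
    im,d=read_camera(n); m=camera_model(n); print(n,m)
    cv2.imwrite(f"pics/{n}0.png",im[:,:,::-1])
E
```

```text
pics
{'t': 0.0, 'joints': array([ 1.31401231e+00,  4.23857264e-01,  1.63069779e+00, -2.64451224e-05,
        1.08860968e+00, -1.90417827e-02]), 'qd': array([-0.00037861,  0.00071665, -0.0024503 , -0.00077947, -0.0010184 ,
        0.00117103]), 'effort': array([ 1.75902882e-03, -5.44625044e+01, -2.73668200e+01,  6.43899827e-02,
        2.28834932e-02, -1.30609437e-04]), 'eef_pos': array([0.14705904, 0.60688015, 0.22988838]), 'eef_rot': array([ 1.18585231e-01,  9.92943566e-01, -7.80189135e-04, -9.64631518e-05]), 'contact_force': array([ 0.86835422, -0.2355283 , -0.46579403]), 'torque': array([ 0.00213473, -0.04432596, -0.00129708]), 'finger_force': 0.0, 'finger_gap': 0.08786103815171249}
side {'intrinsics': array([[499.68899724,   0.        , 314.54543317],
       [  0.        , 499.68899724, 199.0881167 ],
       [  0.        ,   0.        ,   1.        ]]), 'eye': array([0.62427186, 0.6941677 , 1.36153146]), 'orientation': array([ 0.05054299,  0.96470245, -0.2583297 , -0.00776914])}
top {'intrinsics': array([[422.56446258,   0.        , 321.73221013],
       [  0.        , 422.56446258, 205.57759738],
       [  0.        ,   0.        ,   1.        ]]), 'eye': array([ 0.49788068, -0.04137897,  1.41494358]), 'orientation': array([-0.70362504,  0.70995551, -0.02137694,  0.02044509])}
```

View pics/top0.png

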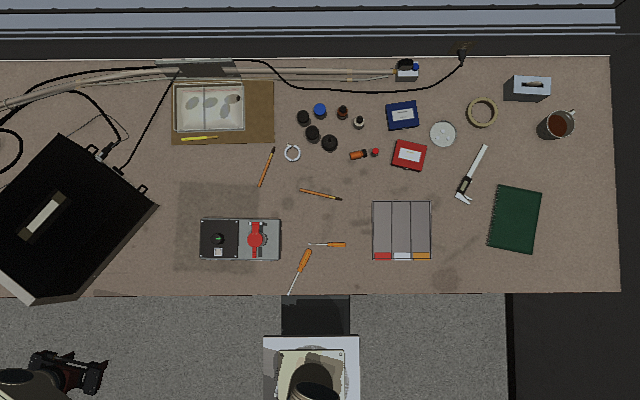

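View pics/side0.png

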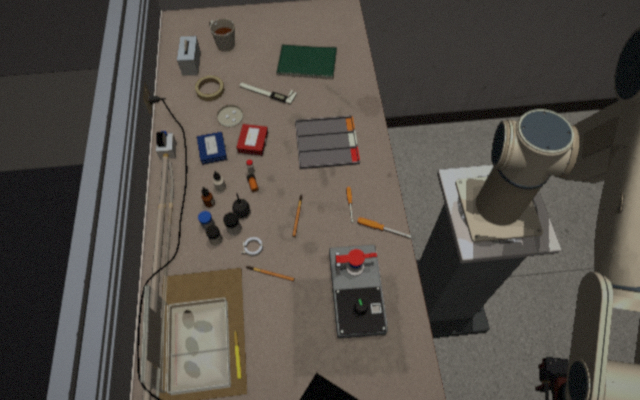

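The top view shows the case (240,240) with knob (218,239) and red tab (256,240). The tray is at (401,230), with marks left to right red, white, orange. There are brushes at (266,167) and (320,194), and the right-hand one is wanted. The orange screwdrivers are a small one at (327,244) and a large one at (300,270). No red screwdriver is visible.

```bash
cat > h.py <<'E'
from rig import *
import numpy as np, cv2
from scipy.spatial.transform import Rotation as R
def W(n,d,uv=None,mask=None,z=None):
    m=camera_model(n);K=m["intrinsics"];q=R.from_quat(m["orientation"])
    if mask is not None:
        v,u=np.nonzero(mask&(d>0))
    else:
        u,v=np.array(uv,float).reshape(-1,2).T
    r=np.c_[(u-K[0,2])/K[0,0],(v-K[1,2])/K[1,1],np.ones(len(u))]
    r=q.apply(r)
    if z is not None: s=(z-m["eye"][2])/r[:,2]
    else: s=d[np.asarray(v,int),np.asarray(u,int)]
    return m["eye"]+r*s[:,None]
def P(n,p):
    m=camera_model(n);K=m["intrinsics"];q=R.from_quat(m["orientation"])
    c=q.inv().apply(np.asarray(p)-m["eye"]); return (c@K.T)[:,:2]/c[:,2:]
E
python3 - <<'E'
from h import *
for n in("top","side"):
    im,d=read_camera(n); np.savez(f"pics/{n}.npz",im=im,d=d)
    for t in["filter_changer","knob_grip","tab","cap","tool_tray","red_screwdriver","lens_brush","orange_screwdriver","kf_clamp","dust_blower","amber_vial"]:
        for r in trace(n,t):
            if r["conf"]<.2: continue
            M=r["region"]; p=W(n,d,mask=M); 
            pw=p.copy(); c=pw.mean(0); rc=cv2.minAreaRect((pw[:,:2]*1000).astype(np.float32))
            print(n,t,round(r["conf"],2),np.round(r["uv"]),M.sum(),"mean",c.round(3),"zmax",p[:,2].max().round(3),"rect",np.round(rc[0]),np.round(rc[1]),round(rc[2],1))
E
```

```text
top filter_changer 0.9 [241. 238.] 3317 mean [0.474 0.221 0.055] zmax 0.128 rect [474. 224.] [256. 136.] 88.3
top filter_changer 0.4 [315. 193.] 64 mean [ 0.621 -0.034  0.01 ] zmax 0.017 rect [620. -40.] [134.   8.] 76.4
top knob_grip 0.77 [237. 238.] 3361 mean [0.474 0.22  0.054] zmax 0.128 rect [472. 223.] [257. 140.] 87.8
top knob_grip 0.59 [356. 156.] 105 mean [ 0.75  -0.163  0.024] zmax 0.031 rect [ 752. -164.] [23. 53.] 16.1
top tab 0.63 [253. 239.] 295 mean [0.477 0.164 0.115] zmax 0.128 rect [474. 164.] [105.  45.] 14.6
top tool_tray 0.97 [400. 232.] 3574 mean [ 0.499 -0.308  0.006] zmax 0.023 rect [ 500. -307.] [197. 196.] 89.4
top lens_brush 0.45 [310. 193.] 84 mean [ 0.626 -0.011  0.008] zmax 0.017 rect [626. -19.] [89. 14.] 80.5
top orange_screwdriver 0.66 [302. 258.] 154 mean [0.398 0.019 0.018] zmax 0.029 rect [381.  28.] [ 19. 129.] 62.9
top dust_blower 0.79 [328. 142.] 219 mean [ 0.784 -0.068  0.051] zmax 0.113 rect [786. -68.] [50. 47.] 89.4
top dust_blower 0.44 [216. 237.] 127 mean [0.466 0.288 0.078] zmax 0.097 rect [458. 289.] [32. 65.] 88.9
top amber_vial 0.53 [3
[... 1337 characters left out ...]
70. 219.] [279. 142.] 88.4
side orange_screwdriver 0.73 [372. 224.] 193 mean [0.4   0.025 0.016] zmax 0.028 rect [389.  22.] [ 35. 101.] 67.0
side orange_screwdriver 0.57 [349. 196.] 105 mean [ 0.453 -0.077  0.011] zmax 0.024 rect [454. -56.] [116.  19.] 84.4
side orange_screwdriver 0.36 [327. 140.] 2947 mean [ 0.497 -0.301  0.005] zmax 0.022 rect [ 495. -309.] [206. 220.] 0.5
side kf_clamp 0.5 [250. 242.] 157 mean [0.758 0.06  0.013] zmax 0.025 rect [759.  60.] [55. 51.] 81.9
side dust_blower 0.74 [237. 210.] 215 mean [ 0.785 -0.052  0.049] zmax 0.088 rect [787. -56.] [39. 44.] 68.1
side amber_vial 0.71 [254. 182.] 137 mean [ 0.749 -0.155  0.019] zmax 0.032 rect [ 749. -159.] [27. 56.] 13.6
```

Run:
```python
from h import *
a=np.load("pics/top.npz");im=a["im"][130:290,190:440]
cv2.imwrite("pics/crop1.png",cv2.resize(im,None,fx=3.2,fy=3.2,interpolation=cv2.INTER_CUBIC)[:,:,::-1])
b=np.load("pics/side.npz");im=b["im"][180:350,235:425]
cv2.imwrite("pics/crop2.png",cv2.resize(im,None,fx=3.5,fy=3.5,interpolation=cv2.INTER_CUBIC)[:,:,::-1])
```

```text
(no output)
```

View pics/crop1.png

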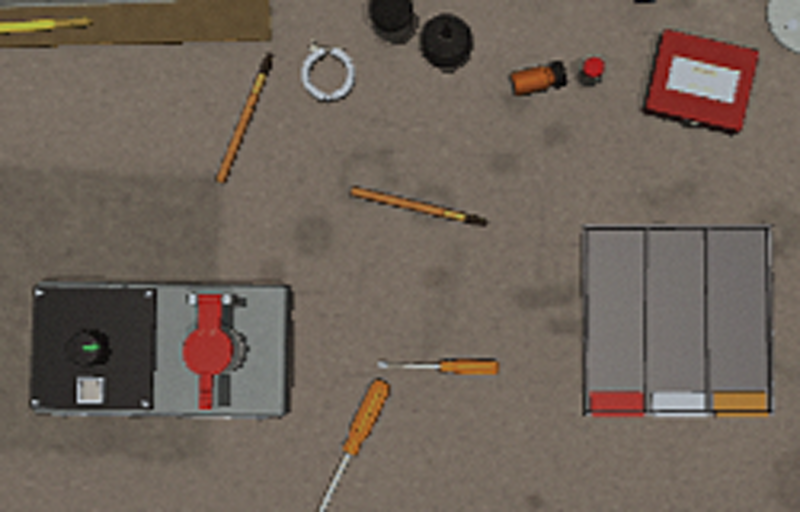

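View pics/crop2.png

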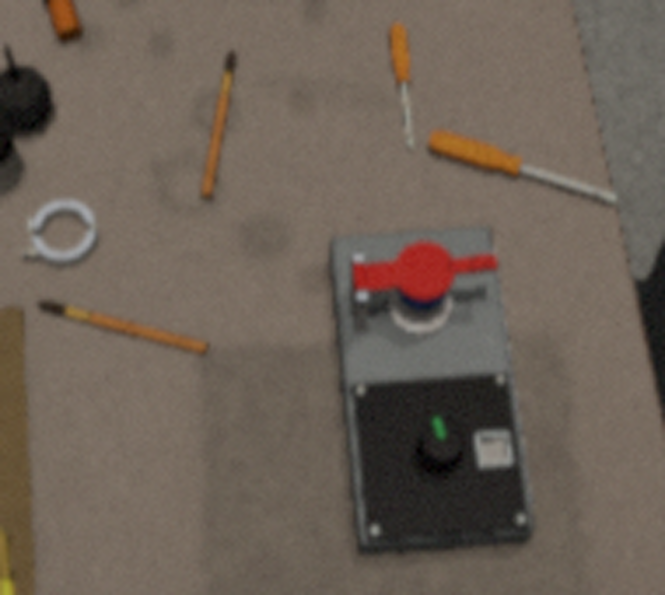

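Top crop: the green bar at (91,347) points right (-y), so the wheel is at about +1.6. The window is at (90,389), and the tab disc is at (208,350) with its tongue at (206,395). The wanted brush has its handle end at (352,190) and tip at (485,220). The small orange screwdriver has its tip at (380,365) and handle end at (497,367).

```bash
cat > loc.py <<'E'
from h import *
def blobs(mask,minA=8):
    n,l,s,c=cv2.connectedComponentsWithStats(mask.astype(np.uint8))
    return [(l==i) for i in range(1,n) if s[i,4]>=minA]
def axis(p):
    c=p.mean(0); q=p-c; w,v=np.linalg.eigh(q.T@q); a=v[:,1]; t=q@a
    mid=c+a*(t.max()+t.min())/2
    return mid,a,t.max()-t.min()
def pl(n,M,z): 
    v,u=np.nonzero(M); return W(n,None,uv=np.c_[u,v],z=z)[:,:2]
def roi(n,p,r,h,w):
    c=P(n,[p])[0]; M=np.zeros((400,640),bool); u,v=int(c[0]),int(c[1])
    M[max(v-r,0):v+r,max(u-r,0):u+r]=1; return M
def masks(im):
    h=cv2.cvtColor(im,cv2.COLOR_RGB2HSV).astype(int); H,S,V=h[...,0],h[...,1],h[...,2]
    return dict(green=(H>40)&(H<80)&(S>110)&(V>60),red=((H<5)|(H>174))&(S>150)&(V>70),orange=(H>7)&(H<22)&(S>140)&(V>90),blue=(H>100)&(H<130)&(S>120)&(V>60),white=(S<45)&(V>135))
E
python3 - <<'E'
from loc import *
for n in("top","side"):
    a=np.load(f"pics/{n}.npz");im,d=a["im"],a["d"];m=masks(im)
    def show(k,ctr,z,r=25):
        for b in blobs(m[k]&roi(n,ctr,r,0,0)):
            p=pl(n,b,z); mid,ax,L=axis(p); print(n,k,b.sum(),"mean",p.mean(0).round(4),"mid",mid.round(4),"dir",round(np.degrees(np.arctan2(ax[1],ax[0])),1),"L",L.round(3))
    show("green",[.466,.288,.088],.088,12)
    show("white",[.43,.29,.052],.052,10)
    show("red",[.474,.164,.11],.110,30)
    show("orange",[.62,-.035,.006],.006,30)
    show("orange",[.454,-.06,.01],.011,22)
    show("red",[.41,-.24,.01],.008,12)
    show("white",[.41,-.30,.01],.008,14)
    show("orange",[.41,-.37,.01],.008,12)
    # knob black + heights
    M=roi(n,[.466,.288,.08],14,0,0); p=W(n,d,mask=M); k=p[p[:,2]>.07]; print("knob",k.mean(0).round(4),k.min(0).round(3),k.max(0).round(3),len(k))
    print("case edges",cv2.minAreaRect((lambda q:(q[(q[:,2]>.03)&(q[:,2]<.06)][:,:2]*1000).astype(np.float32))(W(n,d,mask=roi(n,[.474,.223,.05],60,0,0)))))
E
```

```text
top green 8 mean [0.4765 0.2833] mid [0.4767 0.2822] dir 98.1 L 0.013
top white 59 mean [0.4338 0.2919] mid [0.4341 0.2921] dir -143.4 L 0.032
top red 292 mean [0.4777 0.1639] mid [0.4726 0.1641] dir 177.5 L 0.108
top orange 77 mean [ 0.6243 -0.0224] mid [ 0.6234 -0.026 ] dir 76.3 L 0.113
top orange 68 mean [ 0.4522 -0.0921] mid [ 0.4522 -0.0913] dir 87.7 L 0.056
top orange 61 mean [0.4185 0.0062] mid [0.4132 0.0076] dir 165.7 L 0.051
top red 80 mean [ 0.4154 -0.2434] mid [ 0.4154 -0.2435] dir 89.5 L 0.05
top red 16 mean [ 0.4022 -0.2432] mid [ 0.4022 -0.2432] dir 89.5 L 0.05
top white 91 mean [ 0.416  -0.3058] mid [ 0.416  -0.3064] dir 88.0 L 0.05
top white 27 mean [ 0.4005 -0.3095] mid [ 0.4005 -0.3094] dir 89.5 L 0.056
top orange 81 mean [ 0.4144 -0.3697] mid [ 0.4144 -0.3694] dir 90.4 L 0.05
top orange 16 mean [ 0.401  -0.3724] mid [ 0.401  -0.3724] dir 89.5 L 0.05
knob [0.4764 0.288  0.0875] [0.459 0.273 0.07 ] [0.493 0.305 0.097] 107
case edges ((473.6993713378906, 224.28424072265625), (256.24664306640625, 135.9398956298828), 88.46971130371094)
side green 18 mean [0.4774 0.285 
[... 198 characters left out ...]
 mean [ 0.6217 -0.023 ] mid [ 0.6208 -0.0266] dir 76.1 L 0.123
side orange 69 mean [ 0.4515 -0.0858] mid [ 0.4515 -0.0866] dir 86.7 L 0.055
side orange 67 mean [0.4196 0.01  ] mid [0.4186 0.0103] dir 164.0 L 0.038
side red 94 mean [ 0.4113 -0.2399] mid [ 0.4111 -0.2414] dir 85.9 L 0.052
side white 15 mean [ 0.3988 -0.3077] mid [ 0.3988 -0.3083] dir 87.1 L 0.042
side white 60 mean [ 0.4145 -0.2998] mid [ 0.4145 -0.2999] dir 90.9 L 0.047
side orange 91 mean [ 0.4103 -0.3675] mid [ 0.4104 -0.3673] dir 85.4 L 0.056
knob [0.4767 0.298  0.0865] [0.458 0.281 0.07 ] [0.493 0.312 0.097] 154
case edges ((473.1031494140625, 229.4437713623047), (258.5605163574219, 136.27427673339844), 88.34022521972656)
```

>>> arm_command --moves '[[[-9.6, -18.3, 0], -13.6, 100], [[-9.6, -18.3, 0], -13.6, 100], [[-9.6, -18.3, 0], -13.6, 100], [[-9.6, -18.3, 0], -13.6, 100], [[-9.6, -18.3, 0], -13.6, 100]]'

```text
t: 1.72
eef_pos: [0.1974, 0.4049, 0.2306]
eef_rot: [-0.0, 1.0, -0.0, 0.0]
contact_force: [1.1, -0.1, 0.2]
finger_gap: 0.088
finger_force: 0.0
```

```bash
cat >> h.py <<'E'
def pose():
    s=sense(); r=R.from_quat(s["eef_rot"]).as_matrix()
    print("t",round(s["t"],2),"pos",s["eef_pos"].round(4),"head_y",round(float(np.degrees(np.arctan2(r[1,1],r[0,1]))),2),"down",r[2,2].round(4),"j",s["joints"].round(2),"F",s["contact_force"].round(1),"gap",round(s["finger_gap"],4),"ff",round(s["finger_force"],1))
    return s,r
def go(x,y,z,head=None):
    s,r=pose(); t=r.T@(np.array([x,y,z])-s["eef_pos"])*100
    print("tool cm",t.round(2))
E
python3 -c "
from h import *
go(.476,.2935,.15)"
```

```text
t 1.72 pos [0.1974 0.4049 0.2306] head_y 90.01 down -1.0 j [ 1.09  0.16  2.   -0.    0.98 -0.48] F [ 1.1 -0.1  0.2] gap 0.088 ff 0.0
tool cm [-27.86 -11.15   8.06]
```

>>> arm_command --moves '[[[-18, -7.5, 0], 0, 100], [[-18, -7.5, 0], 0, 100], [[-18, -7.5, 0], 0, 100], [[-18, -7.5, 0], 0, 100], [[-18, -7.5, 0], 0, 100]]'

```text
t: 2.13
eef_pos: [0.3803, 0.3305, 0.2312]
eef_rot: [0.001, 1.0, 0.0, 0.001]
contact_force: [-0.7, 0.8, -0.6]
finger_gap: 0.0879
finger_force: 0.0
```

>>> arm_command --moves '[[[-9.9, -3.6, 4], 0, 100], [[-9.9, -3.6, 8], 0, 100], [[-9.9, -3.6, 8], 0, 100], [[-9.9, -3.6, 8], 0, 100], [[-9.9, -3.6, 8], 0, 100]]'

```text
t: 2.55
eef_pos: [0.4766, 0.2942, 0.1483]
eef_rot: [0.002, 1.0, -0.001, -0.002]
contact_force: [-0.2, -0.3, 0.8]
finger_gap: 0.0876
finger_force: 0.0
```

Run:
```python
from h import *
go(.476,.2935,.068)
ims=[]
for n,p in(("top",[.476,.29,.1]),("side",[.476,.26,.1])):
    im,d=read_camera(n); c=P(n,[p])[0].astype(int)
    m=im[max(c[1]-50,0):c[1]+50,c[0]-50:c[0]+50]; ims.append(cv2.resize(m,(395,395),interpolation=cv2.INTER_CUBIC))
    print(P(n,[sense()["eef_pos"]])-c)
cv2.imwrite("pics/k1.png",np.hstack(ims)[:,:,::-1])
```

```text
t 2.55 pos [0.4766 0.2942 0.1483] head_y 89.82 down -1.0 j [ 0.53  0.44  1.83 -0.    0.87 -1.04] F [-0.2 -0.3  0.8] gap 0.0876 ff 0.0
tool cm [ 0.03 -0.06  8.03]
[[-5.4108662   0.96459626]]
[[3.67399569 7.74275718]]
```

View pics/k1.png

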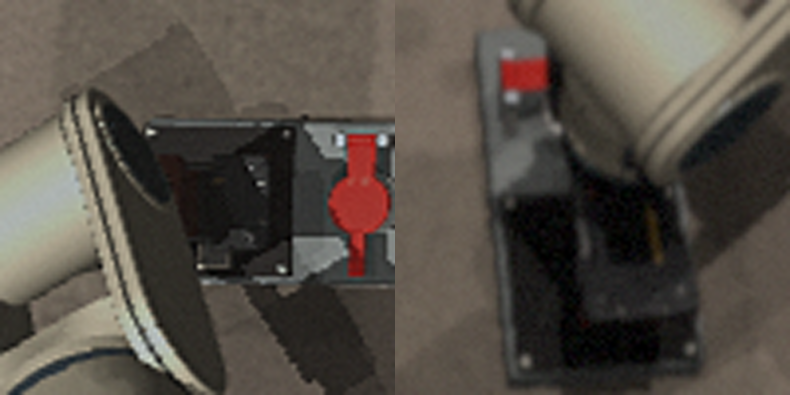

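The arm hides the knob in both views, so I'll rely on the earlier estimate. The jaw margin is ample.

>>> arm_command --moves '[[[0, -0.1, 4], 0, 100], [[0, -0.1, 8], 0, 100], [[0, -0.1, 8], 0, 60], [[0, -0.1, 8], 0, 25], [[0, -0.1, 8], 0, 25]]'

```text
t: 3.07
eef_pos: [0.4768, 0.2961, 0.0732]
eef_rot: [-0.0, 1.0, 0.001, 0.001]
contact_force: [-0.1, 0.8, 0.1]
finger_gap: 0.0713
finger_force: 0.0
```

>>> arm_command --moves '[[[0, 0, 0], 0, 10], [[0, 0, 0], 0, 10], [[0, 0, 0], 0, 10], [[0, 0, 0], 0, 10], [[0, 0, 0], 0, 10]]'

```text
t: 3.48
eef_pos: [0.4767, 0.295, 0.0715]
eef_rot: [0.0, 1.0, 0.0, 0.001]
contact_force: [0.2, 0.6, 0.9]
finger_gap: 0.0381
finger_force: 0.0
```

>>> arm_command --moves '[[[0, 0, 0.2], 0, 10], [[0, 0, 0.2], 0, 10], [[0, 0, 0.2], 0, 10], [[0, 0, 0.2], 0, 10], [[0, 0, 0.2], 0, 10]]'

```text
t: 3.9
eef_pos: [0.4766, 0.2933, 0.0699]
eef_rot: [-0.0, 1.0, -0.001, -0.0]
contact_force: [-0.8, -9.4, 15.4]
finger_gap: 0.0325
finger_force: 30.0
```

```bash
python3 -c "
from h import *
pose()"
```

```text
t 3.9 pos [0.4766 0.2933 0.0699] head_y 90.01 down -1.0 j [ 0.53  0.56  1.86 -0.    0.72 -1.04] F [-0.8 -9.4 15.4] gap 0.0325 ff 30.0
```

>>> arm_command --moves '[[[0, -0.1, 0], 7, 10], [[0, -0.1, 0], 14, 10], [[0, -0.1, 0], 21, 10], [[0, -0.1, 0], 28, 10], [[0, -0.1, 0], 35, 10]]'

```text
t: 4.32
eef_pos: [0.4763, 0.2924, 0.0699]
eef_rot: [0.304, 0.953, -0.001, 0.0]
contact_force: [-2.2, -9.5, 16.0]
finger_gap: 0.0325
finger_force: 30.0
```

>>> arm_command --moves '[[[0, 0, 0], 7, 10], [[0, 0, 0], 14, 10], [[0, 0, 0], 21, 10], [[0, 0, 0], 28, 10], [[0, 0, 0], 35, 10]]'

```text
t: 4.73
eef_pos: [0.4756, 0.2919, 0.0699]
eef_rot: [0.576, 0.817, -0.002, 0.0]
contact_force: [-5.3, -11.2, 19.3]
finger_gap: 0.0323
finger_force: 30.0
```

>>> arm_command --moves '[[[0, 0, 0], 7, 10], [[0, 0, 0], 14, 10], [[0, 0, 0], 21, 10], [[0, 0, 0], 28, 10], [[0, 0, 0], 28.5, 10]]'

```text
t: 5.15
eef_pos: [0.4749, 0.2918, 0.0698]
eef_rot: [0.76, 0.65, -0.002, 0.0]
contact_force: [-6.3, -9.6, 22.0]
finger_gap: 0.0325
finger_force: 30.0
```

>>> arm_command --moves '[[[0, 0, 0], 0, 10], [[0, 0, 0], 0, 60], [[0, 0, 0], 0, 80], [[0, 0, 0], 0, 80], [[0, 0, 0], 0, 80]]'

```text
t: 5.57
eef_pos: [0.4764, 0.2939, 0.0685]
eef_rot: [0.758, 0.653, 0.0, -0.0]
contact_force: [0.5, 0.7, -0.3]
finger_gap: 0.0557
finger_force: 0.0
```

```bash
python3 -c "
from h import *
pose()"
```

```text
t 5.57 pos [0.4764 0.2939 0.0685] head_y -8.53 down -1.0 j [0.53 0.57 1.86 0.   0.71 0.68] F [ 0.5  0.7 -0.3] gap 0.0557 ff 0.0
```

>>> arm_command --moves '[[[0, 0, -4], 0, 90], [[0, 0, -8], 0, 90], [[0, 0, -12], 0, 90], [[0, 0, -14], 0, 90], [[0, 0, -14], 0, 90]]'

```text
t: 5.98
eef_pos: [0.479, 0.2955, 0.2138]
eef_rot: [0.758, 0.653, 0.004, 0.001]
contact_force: [0.5, 0.6, -0.3]
finger_gap: 0.0788
finger_force: 0.0
```

>>> arm_command --moves '[[[-20.5, 1.2, 0], 0, 90], [[-20.5, 1.2, 0], 0, 90], [[-20.5, 1.2, 0], 0, 90], [[-20.5, 1.2, 0], 0, 90], [[-20.5, 1.2, 0], 0, 90]]'

```text
t: 6.4
eef_pos: [0.4566, 0.0875, 0.2076]
eef_rot: [0.757, 0.653, -0.001, -0.0]
contact_force: [-0.0, 0.5, 0.1]
finger_gap: 0.0786
finger_force: 0.0
```

>>> arm_command --moves '[[[-20.5, 1.2, 0], 0, 90], [[-20.5, 1.2, 0], 0, 90], [[-20.5, 1.2, 0], 0, 90], [[-20.5, 1.2, 0], 0, 90], [[-20.5, 1.2, 0], 0, 90]]'

```text
t: 6.82
eef_pos: [0.4382, -0.1171, 0.2077]
eef_rot: [0.758, 0.653, -0.0, -0.001]
contact_force: [1.1, 1.3, -0.1]
finger_gap: 0.0791
finger_force: 0.0
```

```bash
cat > look.py <<'E'
from loc import *
def look(tag,items,crop=None):
    for n in("top","side"):
        im,d=read_camera(n); np.savez(f"pics/{n}.npz",im=im,d=d); m=masks(im)
        for k,ctr,z,r in items:
            for b in blobs(m[k]&roi(n,ctr,r,0,0),12 if k!="green" else 5):
                p=pl(n,b,z); mid,ax,L=axis(p); print(n,k,b.sum(),"mean",p.mean(0).round(4),"mid",mid.round(4),"dir",round(np.degrees(np.arctan2(ax[1],ax[0])),1),"L",L.round(3))
        if crop and n in crop:
            p,r=crop[n]; c=P(n,[p])[0].astype(int); mm=im[max(c[1]-r,0):c[1]+r,max(c[0]-r,0):c[0]+r]
            cv2.imwrite(f"pics/{tag}_{n}.png",cv2.resize(mm,None,fx=480/(2*r),fy=480/(2*r),interpolation=cv2.INTER_CUBIC)[:,:,::-1])
E
python3 - <<'E'
from look import *
pose()
look("w1",[("green",[.476,.288,.088],.088,12),("green",[.434,.293,.052],.052,8),("orange",[.62,-.035,.006],.006,30),("orange",[.454,-.06,.01],.011,22)],{"top":([.49,.12,.03],80)})
E
```

```text
t 6.82 pos [ 0.4382 -0.1171  0.2077] head_y -8.53 down -1.0 j [-0.29  0.2   2.01 -0.    0.92 -0.14] F [ 1.1  1.3 -0.1] gap 0.0791 ff 0.0
top green 10 mean [0.4684 0.2899] mid [0.4684 0.2899] dir -179.5 L 0.013
top green 5 mean [0.4434 0.282 ] mid [0.4434 0.282 ] dir 89.5 L 0.013
top green 30 mean [0.4339 0.2907] mid [0.4339 0.2907] dir -177.8 L 0.017
top orange 76 mean [ 0.6241 -0.0227] mid [ 0.6234 -0.026 ] dir 76.4 L 0.113
top orange 12 mean [ 0.4534 -0.0682] mid [ 0.4534 -0.0682] dir 89.6 L 0.01
top orange 59 mean [0.4184 0.0069] mid [0.4133 0.0081] dir 166.4 L 0.051
side green 18 mean [0.4661 0.2927] mid [0.4671 0.2926] dir 177.7 L 0.016
side green 30 mean [0.4338 0.2952] mid [0.4337 0.2952] dir -177.8 L 0.015
side orange 79 mean [ 0.6219 -0.0217] mid [ 0.6211 -0.0248] dir 76.1 L 0.119
side orange 68 mean [ 0.4514 -0.0851] mid [ 0.4513 -0.0866] dir 86.3 L 0.055
side orange 68 mean [0.4197 0.0098] mid [0.4186 0.0102] dir 163.0 L 0.038
```

View pics/w1_top.png

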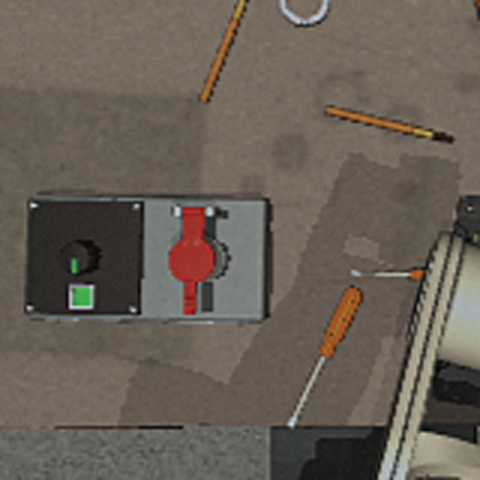

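The window is now fully green at (82,297), and the knob bar points at it. Next is the brush, with its handle end at (327,108) in this crop.

>>> arm_command --moves '[[[13.2, 17, 0], 5.3, 60], [[13.2, 17, 0], 5.3, 60], [[13.2, 17, 4], 5.3, 60], [[13.2, 17, 8], 5.3, 60], [[13.2, 17, 10], 5.3, 60]]'

```text
t: 7.33
eef_pos: [0.6038, -0.0223, 0.141]
eef_rot: [0.787, 0.617, 0.002, 0.001]
contact_force: [1.4, 0.4, -0.1]
finger_gap: 0.0534
finger_force: 0.0
```

```bash
python3 -c "
from h import *
go(.6256,-.0112,.0105)"
```

```text
t 7.33 pos [ 0.6038 -0.0223  0.141 ] head_y -13.76 down -1.0 j [-0.06  0.5   1.74  0.    0.89  0.18] F [ 1.4  0.4 -0.1] gap 0.0534 ff 0.0
tool cm [ 1.58  1.8  13.06]
```

>>> arm_command --moves '[[[1.5, 1.7, 4], 0, 60], [[1.5, 1.7, 8], 0, 60], [[1.5, 1.7, 8], 0, 60], [[1.5, 1.7, 8], 0, 60]]'

```text
t: 7.67
eef_pos: [0.6177, -0.013, 0.0577]
eef_rot: [0.787, 0.617, -0.003, -0.003]
contact_force: [-0.8, 0.3, 0.5]
finger_gap: 0.0528
finger_force: 0.0
```

```bash
python3 -c "
from h import *
go(.6256,-.0112,.0105)"
```

```text
t 7.67 pos [ 0.6177 -0.013   0.0577] head_y -13.76 down -1.0 j [-0.04  0.65  1.73  0.    0.78  0.2 ] F [-0.8  0.3  0.5] gap 0.0528 ff 0.0
tool cm [0.37 0.76 4.72]
```

>>> arm_command --moves '[[[0.3, 0.7, 2], 0, 60], [[0.3, 0.7, 2], 0, 60], [[0.3, 0.7, 2], 0, 60]]'

```text
t: 7.92
eef_pos: [0.6285, -0.013, 0.043]
eef_rot: [0.787, 0.617, 0.0, 0.0]
contact_force: [0.6, 1.2, -0.1]
finger_gap: 0.0524
finger_force: 0.0
```

```bash
python3 -c "
from h import *
go(.6256,-.0112,.0105)"
```

```text
t 7.92 pos [ 0.6285 -0.013   0.043 ] head_y -13.83 down -1.0 j [-0.04  0.68  1.71  0.    0.75  0.2 ] F [ 0.6  1.2 -0.1] gap 0.0524 ff 0.0
tool cm [ 0.1  -0.33  3.25]
```

>>> arm_command --moves '[[[0.1, -0.3, 3.2], 0, 60], [[0.1, -0.3, 3.2], 0, 60], [[0.1, -0.3, 3.2], 0, 60], [[0.1, -0.3, 3.2], 0, 0], [[0.1, -0.3, 3.2], 0, 0]]'

```text
t: 8.33
eef_pos: [0.6263, -0.0114, 0.0112]
eef_rot: [0.787, 0.617, 0.001, 0.001]
contact_force: [0.1, -0.6, 0.1]
finger_gap: 0.043
finger_force: 0.0
```

>>> arm_command --moves '[[[0, 0, 0], 0, 0], [[0, 0, 0], 0, 0], [[0, 0, 0], 0, 0], [[0, 0, 0], 0, 0], [[0, 0, 0], 0, 0]]'

```text
t: 8.75
eef_pos: [0.6256, -0.0112, 0.0094]
eef_rot: [0.787, 0.617, 0.0, 0.0]
contact_force: [-0.2, -0.3, 1.7]
finger_gap: 0.0104
finger_force: 30.0
```

>>> arm_command --moves '[[[0, 0, 0], 0, 0], [[0, 0, 0], 0, 0], [[0, 0, 0], 0, 0]]'

```text
t: 9.0
eef_pos: [0.6256, -0.0112, 0.0094]
eef_rot: [0.787, 0.617, -0.0, -0.0]
contact_force: [-0.1, -0.1, 3.2]
finger_gap: 0.0101
finger_force: 30.0
```

>>> arm_command --moves '[[[0, 0, -3], 0, 0], [[0, 0, -6], -7, 0], [[0, 0, -9], -14, 0], [[0, 0, -12], -21, 0], [[0, 0, -12], -28, 0]]'

```text
t: 9.42
eef_pos: [0.6291, -0.0113, 0.1352]
eef_rot: [0.612, 0.791, 0.003, 0.004]
contact_force: [1.0, -0.7, 0.3]
finger_gap: 0.0101
finger_force: 30.0
```

>>> arm_command --moves '[[[0, 0, 0], -7, 0], [[0, 0, 0], -14, 0], [[0, 0, 0], -21, 0], [[0, 0, 0], -28, 0], [[0, 0, 0], -35, 0]]'

```text
t: 9.83
eef_pos: [0.6254, -0.0112, 0.1291]
eef_rot: [0.346, 0.938, -0.0, -0.0]
contact_force: [0.0, 0.1, 0.6]
finger_gap: 0.01
finger_force: 30.0
```

```bash
python3 -c "
from h import *
go(.4685,-.305,.10)"
```

```text
t 9.83 pos [ 0.6254 -0.0112  0.1291] head_y 49.52 down -1.0 j [-0.04  0.55  1.69  0.    0.9  -0.9 ] F [0.  0.1 0.6] gap 0.01 ff 30.0
tool cm [ -7.14 -32.53   2.91]
```

>>> arm_command --moves '[[[-3.5, -16, 0], -7, 0], [[-3.5, -16, 0], -14, 0], [[-3.5, -16, 0], -21, 0], [[-3.5, -16, 0], -28, 0], [[-3.5, -16, 0], -35, 0]]'

```text
t: 10.25
eef_pos: [0.5442, -0.1593, 0.1289]
eef_rot: [0.054, 0.999, -0.0, -0.001]
contact_force: [0.3, -0.5, -0.4]
finger_gap: 0.0102
finger_force: 30.0
```

>>> arm_command --moves '[[[6.5, -15.6, 0], -5.5, 0], [[6.5, -15.6, 0], -5.5, 0], [[6.5, -15.6, 0], -5.5, 0], [[6.5, -15.6, 0], -5.5, 0], [[6.5, -15.6, 0], -5.5, 0]]'

```text
t: 10.67
eef_pos: [0.4629, -0.3079, 0.1293]
eef_rot: [0.009, 1.0, -0.001, -0.0]
contact_force: [-0.7, -0.3, 0.0]
finger_gap: 0.0097
finger_force: 30.0
```

>>> arm_command --moves '[[[0, 0, 4], 0, 0], [[0, 0, 6], 0, 0], [[0, 0, 6], 0, 0]]'

```text
t: 10.92
eef_pos: [0.4633, -0.3014, 0.0657]
eef_rot: [0.007, 1.0, 0.002, -0.003]
contact_force: [-0.3, 0.6, 0.2]
finger_gap: 0.0102
finger_force: 30.0
```

Run:
```python
from look import *
go(.4685,-.305,.0145)
im,d=read_camera("side")
cv2.imwrite("pics/b1.png",cv2.resize(im[90:290,230:450],None,fx=3,fy=3,interpolation=cv2.INTER_CUBIC)[:,:,::-1])
```

```text
t 10.92 pos [ 0.4633 -0.3014  0.0657] head_y 89.14 down -1.0 j [-0.6   0.56  1.88  0.    0.71 -2.15] F [-0.3  0.6  0.2] gap 0.0102 ff 30.0
tool cm [-0.56 -0.37  5.11]
```

View pics/b1.png

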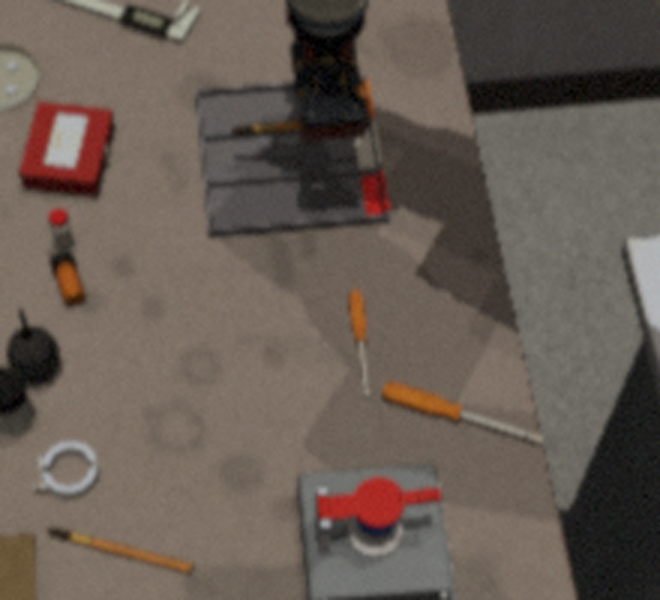

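The brush is held in the gripper, tip at (240,130) pointing away from the marks, over the tray. I'll lower it into the white lane.

>>> arm_command --moves '[[[-0.4, -0.3, 3], 0, 0], [[-0.4, -0.3, 4.5], 0, 0], [[-0.4, -0.3, 4.5], 0, 0], [[-0.4, -0.3, 4.5], 0, 0]]'

```text
t: 11.3
eef_pos: [0.4702, -0.3058, 0.0249]
eef_rot: [0.007, 1.0, 0.0, -0.0]
contact_force: [0.5, 0.2, -0.7]
finger_gap: 0.0101
finger_force: 30.0
```

```bash
python3 -c "
from h import *
go(.4685,-.305,.0145)"
```

```text
t 11.3 pos [ 0.4702 -0.3058  0.0249] head_y 89.24 down -1.0 j [-0.6   0.64  1.87  0.    0.63 -2.16] F [ 0.5  0.2 -0.7] gap 0.0101 ff 30.0
tool cm [0.17 0.08 1.04]
```

>>> arm_command --moves '[[[0.1, 0.1, 1], 0, 0], [[0.1, 0.1, 1], 0, 0], [[0.1, 0.1, 1], 0, 0], [[0.1, 0.1, 1], 0, 22], [[0.1, 0.1, 1], 0, 22]]'

```text
t: 11.72
eef_pos: [0.469, -0.3053, 0.0149]
eef_rot: [0.007, 1.0, -0.0, 0.0]
contact_force: [0.1, -0.3, 0.2]
finger_gap: 0.018
finger_force: 0.0
```

>>> arm_command --moves '[[[0, 0, 0], 0, 22], [[0, 0, -1], 0, 22], [[0, 0, -5], 0, 50], [[0, 0, -9], 0, 70], [[0, 0, -9], 0, 70]]'

```text
t: 12.13
eef_pos: [0.4723, -0.3076, 0.1113]
eef_rot: [0.007, 1.0, -0.003, 0.004]
contact_force: [0.9, -0.6, 0.2]
finger_gap: 0.0358
finger_force: 0.0
```

>>> arm_command --moves '[[[1.2, 11, -3], 7, 70], [[1.2, 11, -3], 14, 70], [[1.2, 11, -3], 21, 70], [[1.2, 11, -3], 28, 70], [[1.2, 11, -3], 35, 70]]'

```text
t: 12.55
eef_pos: [0.4583, -0.1934, 0.1355]
eef_rot: [0.309, 0.951, -0.0, 0.001]
contact_force: [0.5, -1.2, 0.3]
finger_gap: 0.0612
finger_force: 0.0
```

Run:
```python
from look import *
go(.4518,-.089,.1)
look("o1",[("orange",[.454,-.06,.01],.011,22),("orange",[.5,-.305,.01],.01,25)])
```

```text
t 12.55 pos [ 0.4583 -0.1934  0.1355] head_y 54.0 down -1.0 j [-0.42  0.38  1.98  0.    0.78 -1.37] F [ 0.5 -1.2  0.3] gap 0.0612 ff 0.0
tool cm [6.67 8.06 3.54]
top orange 66 mean [ 0.452  -0.0925] mid [ 0.452  -0.0913] dir 88.1 L 0.056
top orange 59 mean [0.4181 0.0067] mid [0.4132 0.0079] dir 166.1 L 0.051
top orange 37 mean [ 0.5111 -0.3091] mid [ 0.5174 -0.3088] dir -177.3 L 0.053
side orange 72 mean [ 0.4518 -0.0865] mid [ 0.4518 -0.0866] dir 88.0 L 0.055
side orange 68 mean [0.4197 0.0098] mid [0.4186 0.0102] dir 162.8 L 0.038
```

>>> arm_command --moves '[[[6.7, 8.1, 0], 7, 60], [[6.7, 8.1, 0], 14, 60], [[6.7, 8.1, 0], 21, 60], [[6.7, 8.1, 0], 28, 60], [[6.7, 8.1, 0], 35, 60]]'

```text
t: 13.07
eef_pos: [0.4511, -0.0889, 0.1344]
eef_rot: [0.573, 0.819, -0.0, -0.0]
contact_force: [-0.2, -0.6, -0.6]
finger_gap: 0.053
finger_force: 0.0
```

>>> arm_command --moves '[[[0, 0, 3], 7, 60], [[0, 0, 6], 14, 60], [[0, 0, 8], 21, 60], [[0, 0, 8], 21, 60], [[0, 0, 8], 21, 60]]'

```text
t: 13.48
eef_pos: [0.4506, -0.0902, 0.0538]
eef_rot: [0.711, 0.703, -0.001, -0.001]
contact_force: [-0.5, -0.1, -0.6]
finger_gap: 0.053
finger_force: 0.0
```

```bash
python3 -c "
from h import *
go(.4518,-.089,.012)"
```

```text
t 13.48 pos [ 0.4506 -0.0902  0.0538] head_y -0.68 down -1.0 j [-0.22  0.5   2.08 -0.    0.56 -0.21] F [-0.5 -0.1 -0.6] gap 0.053 ff 0.0
tool cm [0.12 0.13 4.18]
```

>>> arm_command --moves '[[[0.1, 0.1, 3], 1.3, 60], [[0.1, 0.1, 4.2], 1.3, 60], [[0.1, 0.1, 4.2], 1.3, 60], [[0.1, 0.1, 4.2], 1.3, 0], [[0.1, 0.1, 4.2], 1.3, 0]]'

```text
t: 13.9
eef_pos: [0.4533, -0.0894, 0.0137]
eef_rot: [0.72, 0.693, 0.001, 0.001]
contact_force: [-0.3, 0.8, -0.1]
finger_gap: 0.0429
finger_force: 0.0
```

>>> arm_command --moves '[[[0, 0, 0], 0, 0], [[0, 0, 0], 0, 0], [[0, 0, 0], 0, 0], [[0, 0, 0], 0, 0], [[0, 0, 0], 0, 0]]'

```text
t: 14.32
eef_pos: [0.4526, -0.0892, 0.0127]
eef_rot: [0.721, 0.693, 0.0, 0.0]
contact_force: [-0.4, 0.2, 7.4]
finger_gap: 0.0147
finger_force: 30.0
```

>>> arm_command --moves '[[[0, 0, 0], 0, 0], [[0, 0, -3], 0, 0], [[0, 0, -6], 0, 0], [[0, 0, -9], 0, 0], [[0, 0, -9], 0, 0]]'

```text
t: 14.73
eef_pos: [0.4551, -0.0897, 0.1065]
eef_rot: [0.721, 0.693, 0.002, 0.003]
contact_force: [1.5, -0.0, -0.5]
finger_gap: 0.0152
finger_force: 30.0
```

```bash
python3 -c "
from h import *
go(.4685,-.3685,.1)"
```

```text
t 14.73 pos [ 0.4551 -0.0897  0.1065] head_y -2.31 down -1.0 j [-0.22  0.39  2.07  0.    0.68 -0.18] F [ 1.5 -0.  -0.5] gap 0.0152 ff 30.0
tool cm [-27.8    2.46   0.7 ]
```

>>> arm_command --moves '[[[-14, 1.2, 0], 7, 0], [[-14, 1.2, 0], 14, 0], [[-14, 1.2, 0], 21, 0], [[-14, 1.2, 0], 28, 0], [[-14, 1.2, 0], 35, 0]]'

```text
t: 15.15
eef_pos: [0.4591, -0.2331, 0.1019]
eef_rot: [0.898, 0.44, 0.0, 0.001]
contact_force: [0.3, -0.1, -0.1]
finger_gap: 0.0145
finger_force: 30.0
```

>>> arm_command --moves '[[[-10.7, 8.9, 0], 7, 0], [[-10.7, 8.9, 0], 14, 0], [[-10.7, 8.9, 0], 21, 0], [[-10.7, 8.9, 0], 28, 0], [[-10.7, 8.9, 0], 35, 0]]'

```text
t: 15.57
eef_pos: [0.4647, -0.3724, 0.1016]
eef_rot: [0.989, 0.149, 0.0, 0.001]
contact_force: [-0.1, -0.2, -0.6]
finger_gap: 0.0146
finger_force: 30.0
```

>>> arm_command --moves '[[[0, 0, 3], 7, 0], [[0, 0, 5], 14, 0], [[0, 0, 5], 18, 0], [[0, 0, 5], 18, 0], [[0, 0, 5], 18, 0]]'

```text
t: 15.98
eef_pos: [0.4643, -0.3683, 0.0515]
eef_rot: [1.0, -0.002, -0.0, -0.0]
contact_force: [-0.2, 0.5, -0.1]
finger_gap: 0.0144
finger_force: 30.0
```

```bash
python3 -c "
from h import *
go(.4665,-.369,.018)"
```

```text
t 15.98 pos [ 0.4643 -0.3683  0.0515] head_y -90.18 down -1.0 j [-0.69  0.63  1.79 -0.    0.72  0.88] F [-0.2  0.5 -0.1] gap 0.0144 ff 30.0
tool cm [0.23 0.07 3.35]
```

>>> arm_command --moves '[[[0.2, 0.1, 2], 0, 0], [[0.2, 0.1, 3.4], 0, 0], [[0.2, 0.1, 3.4], 0, 0], [[0.2, 0.1, 3.4], 0, 0], [[0.2, 0.1, 3.4], 0, 27]]'

```text
t: 16.4
eef_pos: [0.4664, -0.3694, 0.0185]
eef_rot: [1.0, -0.002, -0.0, -0.0]
contact_force: [0.3, -0.4, -0.6]
finger_gap: 0.0186
finger_force: 0.0
```

>>> arm_command --moves '[[[0, 0, 0], 0, 27], [[0, 0, 0], 0, 27], [[0, 0, -3], 0, 27], [[0, 0, -7], 0, 60], [[0, 0, -11], 0, 60]]'

```text
t: 16.82
eef_pos: [0.4657, -0.3688, 0.1289]
eef_rot: [1.0, -0.003, -0.001, -0.001]
contact_force: [1.1, -0.1, 0.8]
finger_gap: 0.0338
finger_force: 0.0
```

>>> arm_command --moves '[[[2, -8, -6], -7, 40], [[2, -13, -6], -14, 40], [[2, -17, -6], -21, 40], [[2, -20, -6], -28, 40], [[2, -20, -6], -35, 40]]'

```text
t: 17.23
eef_pos: [0.4873, -0.1735, 0.1888]
eef_rot: [0.954, 0.301, 0.001, 0.001]
contact_force: [1.0, 0.7, -0.9]
finger_gap: 0.0352
finger_force: 0.0
```

Run:
```python
from look import *
pose()
look("t1",[("orange",[.5,-.305,.01],.01,25),("orange",[.47,-.36,.01],.012,12),("red",[.474,.164,.11],.110,30)],{"top":([.49,-.2,.03],80),"side":([.49,.17,.1],35)})
a=cv2.imread("pics/t1_top.png");b=cv2.imread("pics/t1_side.png");cv2.imwrite("pics/t1.png",np.hstack([cv2.resize(a,(400,400)),cv2.resize(b,(400,400))]))
for n in("top","side"):
    z=np.load(f"pics/{n}.npz");M=masks(z["im"])["red"]&roi(n,[.474,.165,.11],30,0,0);p=W(n,z["d"],mask=M);p=p[p[:,2]>.08]
    # fit z vs x, width profile
    for lo in np.arange(.415,.54,.012):
        q=p[(p[:,0]>=lo)&(p[:,0]<lo+.012)]
        if len(q):print(n,round(lo+.006,3),len(q),q[:,1].min().round(3),q[:,1].max().round(3),q[:,2].mean().round(4))
    B=masks(z["im"])["blue"]&roi(n,[.474,.165,.09],20,0,0);print("blue",B.sum(),W(n,z["d"],mask=B).mean(0).round(4) if B.any() else "")
```

```text
t 17.23 pos [ 0.4873 -0.1735  0.1888] head_y -55.0 down -1.0 j [-0.37  0.32  1.9   0.    0.92  0.59] F [ 1.   0.7 -0.9] gap 0.0352 ff 0.0
top orange 71 mean [ 0.4692 -0.3735] mid [ 0.4688 -0.3735] dir 179.1 L 0.056
top orange 71 mean [ 0.4692 -0.3731] mid [ 0.4688 -0.3731] dir 179.1 L 0.056
top red 292 mean [0.4777 0.1639] mid [0.4726 0.1641] dir 177.5 L 0.108
side orange 20 mean [ 0.5077 -0.3043] mid [ 0.509  -0.3043] dir 179.4 L 0.034
side orange 15 mean [ 0.4703 -0.3054] mid [ 0.4701 -0.3053] dir 172.4 L 0.017
side red 345 mean [0.4764 0.1676] mid [0.4718 0.1674] dir -177.9 L 0.111
top 0.421 11 0.161 0.171 0.1226
top 0.433 12 0.161 0.167 0.1224
top 0.445 13 0.159 0.168 0.1193
top 0.457 43 0.144 0.181 0.1171
top 0.469 59 0.141 0.187 0.1165
top 0.481 55 0.141 0.184 0.1148
top 0.493 31 0.147 0.178 0.1134
top 0.505 28 0.153 0.172 0.1116
top 0.517 22 0.153 0.173 0.1109
top 0.529 13 0.154 0.172 0.1106
blue 0 
side 0.421 12 0.165 0.175 0.1222
side 0.433 15 0.165 0.175 0.1215
side 0.445 19 0.165 0.177 0.1197
side 0.457 45 0.152 0.188 0.1167
side 0.469 69 0.147 0.192 0.1146
side 0.481 65 0.149 0.192 0.114
side 0.493 41 0.155 0.185 0.1122
side 0.505 33 0.159 0.179 0.1116
side 0.517 30 0.158 0.178 0.1102
side 0.529 10 0.159 0.174 0.1102
blue 0
```

View pics/t1.png

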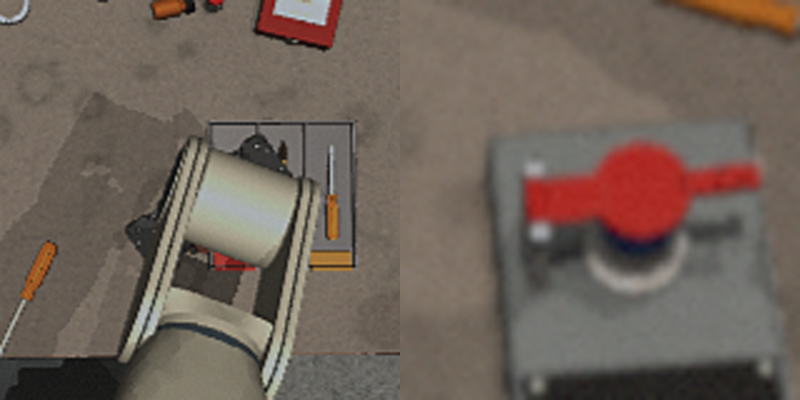

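The orange screwdriver lies in its lane, handle at (333,215) by the mark. The tab is about 0.12 rad open, with the tongue top at z≈0.122.

>>> arm_command --moves '[[[7.4, -15.7, 0], 7, 45], [[7.4, -15.7, 0], 14, 45], [[7.4, -15.7, 0], 21, 45], [[7.4, -15.7, 0], 28, 45], [[7.4, -15.7, 0], 35, 45]]'

```text
t: 17.75
eef_pos: [0.4582, -0.002, 0.1878]
eef_rot: [1.0, 0.013, 0.0, -0.0]
contact_force: [0.1, -0.1, -0.6]
finger_gap: 0.0399
finger_force: 0.0
```

>>> arm_command --moves '[[[-3, -17, 0], 1.6, 45], [[-3, -17, 0], 1.6, 45], [[-3, -17, 0], 1.6, 45], [[-3, -17, 0], 1.6, 45], [[-3, -17, 0], 1.6, 45]]'

```text
t: 18.17
eef_pos: [0.4228, 0.1693, 0.188]
eef_rot: [1.0, 0.003, 0.001, -0.001]
contact_force: [0.8, -0.1, 0.7]
finger_gap: 0.0391
finger_force: 0.0
```

>>> arm_command --moves '[[[0, 0, 0], 0, 45], [[0, 0, 0], 0, 45], [[0, 0, 0], 0, 45]]'

```text
t: 18.42
eef_pos: [0.4238, 0.1639, 0.1875]
eef_rot: [1.0, 0.001, 0.0, 0.0]
contact_force: [-0.7, 0.1, -0.2]
finger_gap: 0.0397
finger_force: 0.0
```

```bash
python3 -c "
from h import *
go(.4277,.1677,.1115)"
```

```text
t 18.42 pos [0.4238 0.1639 0.1875] head_y -89.84 down -1.0 j [ 0.34  0.24  2.03 -0.    0.87  1.91] F [-0.7  0.1 -0.2] gap 0.0397 ff 0.0
tool cm [ 0.39 -0.38  7.6 ]
```

>>> arm_command --moves '[[[0.4, -0.4, 3.5], 1.8, 45], [[0.4, -0.4, 5], 1.8, 45], [[0.4, -0.4, 5], 1.8, 45], [[0.4, -0.4, 5], 1.8, 45], [[0.4, -0.4, 5], 1.8, 45]]'

```text
t: 18.83
eef_pos: [0.4282, 0.1683, 0.1382]
eef_rot: [1.0, -0.014, 0.0, -0.0]
contact_force: [-0.3, -1.5, 0.4]
finger_gap: 0.0398
finger_force: 0.0
```

```bash
python3 -c "
from h import *
go(.4277,.1677,.1115)"
```

```text
t 18.83 pos [0.4282 0.1683 0.1382] head_y -91.66 down -1.0 j [ 0.35  0.33  2.05 -0.    0.76  1.95] F [-0.3 -1.5  0.4] gap 0.0398 ff 0.0
tool cm [-0.05  0.06  2.67]
```

>>> arm_command --moves '[[[0, 0.1, 2.6], 0, 45], [[0, 0.1, 2.6], 0, 45], [[0, 0.1, 2.6], 0, 45], [[0, 0.1, 2.6], 0, 0], [[0, 0.1, 2.6], 0, 0]]'

```text
t: 19.25
eef_pos: [0.4282, 0.1683, 0.1127]
eef_rot: [1.0, -0.014, 0.001, -0.0]
contact_force: [-0.1, 0.1, 0.4]
finger_gap: 0.0297
finger_force: 0.0
```

>>> arm_command --moves '[[[0, 0, 0], 0, 0], [[0, 0, 0], 0, 0], [[0, 0, 0], 0, 0], [[0, 0, 0], 0, 0], [[0, 0, 0], 0, 0]]'

```text
t: 19.67
eef_pos: [0.4277, 0.1683, 0.1117]
eef_rot: [1.0, -0.014, 0.0, -0.0]
contact_force: [-0.0, -0.4, 0.3]
finger_gap: 0.0114
finger_force: 30.0
```

Run:
```python
from h import *
s,r=pose()
for th in np.arange(.12,2.76,.24):
    c=lambda t:np.array([-.096*np.cos(t),.096*np.sin(t)])
    d=c(th)-c(.12); print(round(th,2),"tx",(d[0]*100).round(2),"tz",(-d[1]*100).round(2))
```

```text
t 19.67 pos [0.4277 0.1683 0.1117] head_y -91.55 down -1.0 j [ 0.35  0.38  2.07 -0.    0.69  1.95] F [-0.  -0.4  0.3] gap 0.0114 ff 30.0
0.12 tx 0.0 tz -0.0
0.36 tx 0.55 tz -2.23
0.6 tx 1.61 tz -4.27
0.84 tx 3.12 tz -6.0
1.08 tx 5.01 tz -7.32
1.32 tx 7.15 tz -8.15
1.56 tx 9.43 tz -8.45
1.8 tx 11.71 tz -8.2
2.04 tx 13.87 tz -7.41
2.28 tx 15.78 tz -6.14
2.52 tx 17.34 tz -4.44
```

>>> arm_command --moves '[[[0.15, 0, -1.1], 0, 0], [[0.55, 0, -2.2], 0, 0], [[1.0, 0, -3.3], 0, 0], [[1.6, 0, -4.3], 0, 0], [[1.6, 0, -4.3], 0, 0]]'

```text
t: 20.08
eef_pos: [0.4438, 0.1678, 0.1555]
eef_rot: [1.0, -0.014, 0.0, -0.0]
contact_force: [-1.8, 0.5, 1.5]
finger_gap: 0.0113
finger_force: 30.0
```

```bash
python3 -c "
from h import *
pose()"
```

```text
t 20.08 pos [0.4438 0.1678 0.1555] head_y -91.57 down -1.0 j [0.34 0.32 2.01 0.   0.81 1.93] F [-1.8  0.5  1.5] gap 0.0113 ff 30.0
```

>>> arm_command --moves '[[[1.5, 0, -1.7], 0, 0], [[3.4, 0, -3.05], 0, 0], [[5.5, 0, -3.9], 0, 0], [[7.8, 0, -4.2], 0, 0], [[7.8, 0, -4.2], 0, 0]]'

```text
t: 20.5
eef_pos: [0.5241, 0.1658, 0.197]
eef_rot: [1.0, -0.014, 0.001, -0.0]
contact_force: [-1.2, -0.3, 13.2]
finger_gap: 0.0119
finger_force: 30.0
```

>>> arm_command --moves '[[[1.2, 0, 0.05], 0, 0], [[2.3, 0, 0.25], 0, 0], [[3.4, 0, 0.6], 0, 0], [[4.4, 0, 1.0], 0, 0], [[4.4, 0, 1.0], 0, 0]]'

```text
t: 20.92
eef_pos: [0.5671, 0.1647, 0.1866]
eef_rot: [1.0, -0.014, 0.002, -0.0]
contact_force: [2.1, 0.1, 7.9]
finger_gap: 0.0116
finger_force: 30.0
```

```bash
python3 -c "
from h import *
pose()"
```

```text
t 20.92 pos [0.5671 0.1647 0.1866] head_y -91.58 down -1.0 j [ 0.26  0.43  1.74 -0.    0.97  1.86] F [2.1 0.1 7.9] gap 0.0116 ff 30.0
```

>>> arm_command --moves '[[[1.0, 0, 0.55], 0, 0], [[1.9, 0, 1.25], 0, 0], [[2.75, 0, 2.05], 0, 0], [[3.45, 0, 2.95], 0, 0], [[4.2, 0, 4.2], 0, 0]]'

```text
t: 21.33
eef_pos: [0.6111, 0.1637, 0.1466]
eef_rot: [1.0, -0.014, 0.005, -0.001]
contact_force: [7.2, -1.4, 8.3]
finger_gap: 0.0113
finger_force: 30.0
```

>>> arm_command --moves '[[[0, 0, 0.1], 0, 0], [[0, 0, 0.1], 0, 0], [[0, 0, 0], 0, 35], [[0, 0, 0], 0, 45], [[0, 0, 0], 0, 45]]'

```text
t: 21.75
eef_pos: [0.606, 0.1631, 0.1437]
eef_rot: [1.0, -0.014, -0.001, 0.0]
contact_force: [-0.1, -0.1, 0.3]
finger_gap: 0.0281
finger_force: 0.0
```

```bash
python3 -c "
from h import *
pose()"
```

```text
t 21.75 pos [0.606  0.1631 0.1437] head_y -91.56 down -1.0 j [ 0.24  0.53  1.68 -0.    0.93  1.84] F [-0.1 -0.1  0.3] gap 0.0281 ff 0.0
```

>>> arm_command --moves '[[[0, 0, -4], 0, 45], [[0, 0, -8], 0, 70], [[-2, 4, -9], 0, 90], [[-4, 7, -9], 0, 90], [[-7, 10, -9], 0, 90]]'

```text
t: 22.17
eef_pos: [0.535, 0.0648, 0.2351]
eef_rot: [1.0, -0.013, 0.001, 0.0]
contact_force: [0.2, -1.1, 0.0]
finger_gap: 0.0614
finger_force: 0.0
```

>>> arm_command --moves '[[[-6, 16, 0], 0, 90], [[-6, 16, 0], 0, 90], [[-6, 16, 0], 0, 90], [[-6, 16, 0], 0, 90], [[-6, 16, 0], 0, 90]]'

```text
t: 22.58
eef_pos: [0.4673, -0.0965, 0.2339]
eef_rot: [1.0, -0.015, -0.001, 0.0]
contact_force: [0.1, 0.2, -0.5]
finger_gap: 0.0791
finger_force: 0.0
```

Run:
```python
from look import *
pose()
look("c1",[("red",[.55,.164,.13],.13,30),("blue",[.473,.166,.1],.1,14)],{"top":([.5,.2,.08],45),"side":([.5,.2,.08],45)})
a=cv2.imread("pics/c1_top.png");b=cv2.imread("pics/c1_side.png");cv2.imwrite("pics/c1.png",np.hstack([cv2.resize(a,(400,400)),cv2.resize(b,(400,400))]))
for n in("top","side"):
    z=np.load(f"pics/{n}.npz");B=masks(z["im"])["blue"]&roi(n,[.473,.165,.1],16,0,0);p=W(n,z["d"],mask=B)
    print("blue",n,p.mean(0).round(4),np.percentile(p,[2,98],axis=0).round(4))
    M=masks(z["im"])["red"]&roi(n,[.56,.165,.13],30,0,0);p=W(n,z["d"],mask=M);print("tab",p.mean(0).round(3),np.percentile(p,[2,98],axis=0).round(3))
```

```text
t 22.58 pos [ 0.4673 -0.0965  0.2339] head_y -91.77 down -1.0 j [-0.23  0.2   1.94 -0.    1.    1.38] F [ 0.1  0.2 -0.5] gap 0.0791 ff 0.0
top red 273 mean [0.5628 0.1621] mid [0.5667 0.1625] dir -174.3 L 0.096
top blue 102 mean [0.4735 0.1627] mid [0.4735 0.1628] dir 85.8 L 0.035
side red 296 mean [0.5618 0.1643] mid [0.5645 0.1632] dir 158.4 L 0.094
side blue 124 mean [0.4738 0.1725] mid [0.4738 0.1729] dir 90.1 L 0.039
blue top [0.4735 0.1628 0.0989] [[0.4581 0.1466 0.0924]
 [0.4892 0.1797 0.1053]]
tab [0.562 0.161 0.134] [[0.52  0.142 0.106]
 [0.608 0.181 0.168]]
blue side [0.4737 0.1717 0.0985] [[0.4579 0.153  0.0902]
 [0.4882 0.1871 0.1036]]
tab [0.562 0.166 0.133] [[0.523 0.14  0.094]
 [0.606 0.187 0.166]]
```

View pics/c1.png

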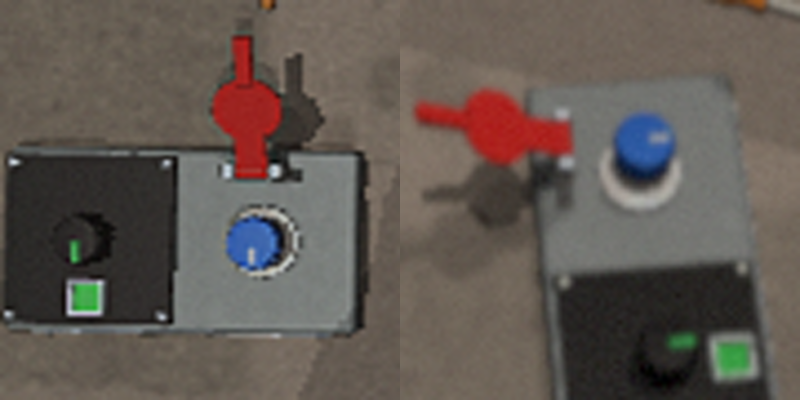

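The tab is flipped back (disc at (246,108)), the window is still green and the blue cap is exposed at (254,243). I'll check the tab angle from the stored depth.

Run:
```python
from look import *
for n in("top","side"):
    z=np.load(f"pics/{n}.npz");M=masks(z["im"])["red"]&roi(n,[.56,.165,.13],30,0,0);M=cv2.erode(M.astype(np.uint8),np.ones((2,2)))>0
    p=W(n,z["d"],mask=M);p=p[p[:,2]>.1]
    A=np.polyfit(p[:,0],p[:,2],1);print(n,A,"theta",np.pi-np.arctan(A[0]))
```

```text
top [ 0.67485802 -0.24278543] theta 2.547940532144842
side [ 0.6684138  -0.23993756] theta 2.552381472831934
```

>>> arm_command --moves '[[[0, 0, 0], -7, 57], [[0, 0, 0], -14, 57], [[0, 0, 0], -21, 57], [[0, 0, 0], -28, 57], [[0, 0, 0], -35, 57]]'

```text
t: 23.1
eef_pos: [0.4711, -0.0909, 0.2341]
eef_rot: [0.957, 0.291, -0.0, -0.0]
contact_force: [0.3, 0.7, 0.3]
finger_gap: 0.0513
finger_force: 0.0
```

>>> arm_command --moves '[[[0, 0, 0], -7, 57], [[0, 0, 0], -14, 57], [[0, 0, 0], -21, 57], [[0, 0, 0], -28, 57], [[0, 0, 0], -35, 57]]'

```text
t: 23.52
eef_pos: [0.4712, -0.0908, 0.2341]
eef_rot: [0.825, 0.566, -0.0, -0.0]
contact_force: [-0.3, -0.4, -0.7]
finger_gap: 0.0502
finger_force: 0.0
```

>>> arm_command --moves '[[[0, 0, 0], -7, 57], [[0, 0, 0], -14, 57], [[0, 0, 0], -21, 57], [[0, 0, 0], -28, 57], [[0, 0, 0], -35, 57]]'

```text
t: 23.93
eef_pos: [0.4712, -0.0908, 0.2341]
eef_rot: [0.616, 0.787, 0.0, -0.0]
contact_force: [0.2, -0.0, -0.2]
finger_gap: 0.0503
finger_force: 0.0
```

>>> arm_command --moves '[[[0, 0, 0], -7, 57], [[0, 0, 0], -14, 57], [[0, 0, 0], -21, 57], [[0, 0, 0], -26.5, 57], [[0, 0, 0], -26.5, 57]]'

```text
t: 24.35
eef_pos: [0.4711, -0.091, 0.2341]
eef_rot: [0.421, 0.907, 0.0, -0.0]
contact_force: [0.7, 0.6, -0.2]
finger_gap: 0.05
finger_force: 0.0
```

```bash
python3 -c "
from h import *
go(.4735,.1665,.19)"
```

```text
t 24.35 pos [ 0.4711 -0.091   0.2341] head_y 40.25 down -1.0 j [-0.22  0.2   1.94  0.    1.   -0.92] F [ 0.7  0.6 -0.2] gap 0.05 ff 0.0
tool cm [19.49 16.82  4.42]
```

>>> arm_command --moves '[[[15, 13, 0], 0, 57], [[15, 13, 0], 0, 57], [[15, 13, 0], 0, 57], [[15, 13, 0], 0, 57], [[15, 13, 0], 0, 57]]'

```text
t: 24.77
eef_pos: [0.4737, 0.1096, 0.2344]
eef_rot: [0.424, 0.906, 0.0, -0.0]
contact_force: [-0.0, -0.2, 0.6]
finger_gap: 0.0499
finger_force: 0.0
```

>>> arm_command --moves '[[[4.5, 3.8, 0], 0, 57], [[4.5, 3.8, 2], 0, 57], [[4.5, 3.8, 5], 0, 57], [[4.5, 3.8, 8], 0, 57], [[4.5, 3.8, 8], 0, 57]]'

```text
t: 25.18
eef_pos: [0.4706, 0.1654, 0.1498]
eef_rot: [0.423, 0.906, -0.003, -0.003]
contact_force: [-0.4, -1.9, -0.5]
finger_gap: 0.0502
finger_force: 0.0
```

>>> arm_command --moves '[[[0, 0, 0], 0, 57], [[0, 0, 0], 0, 57]]'

```text
t: 25.35
eef_pos: [0.475, 0.1654, 0.1554]
eef_rot: [0.424, 0.906, 0.0, 0.0]
contact_force: [0.0, -0.4, -0.2]
finger_gap: 0.0501
finger_force: 0.0
```

```bash
python3 -c "
from h import *
go(.4735,.1665,.082)"
```

```text
t 25.35 pos [0.475  0.1654 0.1554] head_y 39.89 down -1.0 j [ 0.31  0.35  1.95  0.    0.83 -0.38] F [ 0.  -0.4 -0.2] gap 0.0501 ff 0.0
tool cm [ 0.18 -0.05  7.34]
```

>>> arm_command --moves '[[[0.2, 0, 3], 0, 57], [[0.2, 0, 6], 0, 57], [[0.2, 0, 7.3], 0, 57], [[0.2, 0, 7.3], 0, 57], [[0.2, 0, 7.3], 0, 20]]'

```text
t: 25.77
eef_pos: [0.4741, 0.1664, 0.0827]
eef_rot: [0.424, 0.906, 0.0, 0.0]
contact_force: [1.7, 0.8, 0.6]
finger_gap: 0.0464
finger_force: 0.0
```

>>> arm_command --moves '[[[0, 0, 0], 0, 20], [[0, 0, 0], 0, 20], [[0, 0, 0], 0, 20], [[0, 0, 0], 0, 20]]'

```text
t: 26.1
eef_pos: [0.4733, 0.1657, 0.0833]
eef_rot: [0.423, 0.906, -0.0, 0.0]
contact_force: [-2.6, -5.3, 4.8]
finger_gap: 0.0353
finger_force: 30.0
```

```bash
python3 -c "
from h import *
go(.4735,.1665,.082)"
```

```text
t 26.1 pos [0.4733 0.1657 0.0833] head_y 39.95 down -1.0 j [ 0.31  0.48  1.99 -0.    0.67 -0.38] F [-2.6 -5.3  4.8] gap 0.0353 ff 30.0
tool cm [0.05 0.06 0.13]
```

>>> arm_command --moves '[[[0, 0, 0], -7, 20], [[0, 0, -0.05], -14, 20], [[0, 0, -0.1], -21, 20], [[0, 0, -0.1], -28, 20], [[0, 0, -0.15], -35, 20]]'

```text
t: 26.52
eef_pos: [0.474, 0.1666, 0.0849]
eef_rot: [0.129, 0.992, 0.001, 0.001]
contact_force: [-1.5, 2.2, 0.7]
finger_gap: 0.0352
finger_force: 30.0
```

>>> arm_command --moves '[[[0, 0, 0], -7, 20], [[0, 0, -0.05], -14, 20], [[0, 0, -0.1], -21, 20], [[0, 0, -0.1], -28, 20], [[0, 0, -0.15], -35, 20]]'

```text
t: 26.93
eef_pos: [0.4739, 0.1677, 0.0864]
eef_rot: [-0.175, 0.985, 0.001, 0.001]
contact_force: [-3.0, 9.4, -0.2]
finger_gap: 0.0359
finger_force: 30.0
```

>>> arm_command --moves '[[[0, 0, 0], -7, 20], [[0, 0, -0.05], -14, 20], [[0, 0, -0.1], -21, 20], [[0, 0, -0.1], -28, 20], [[0, 0, -0.1], -28, 20]]'

```text
t: 27.35
eef_pos: [0.4733, 0.1684, 0.0875]
eef_rot: [-0.408, 0.913, 0.001, 0.001]
contact_force: [-5.7, 12.1, 4.1]
finger_gap: 0.0354
finger_force: 30.0
```

```bash
python3 -c "
from h import *
pose()"
```

```text
t 27.35 pos [0.4733 0.1684 0.0875] head_y 138.21 down -1.0 j [ 0.32  0.47  1.99  0.    0.68 -2.1 ] F [-5.7 12.1  4.1] gap 0.0354 ff 30.0
```

>>> arm_command --moves '[[[0, 0, 0], 0, 57], [[0, 0, 0], 0, 57], [[0, 0, 0], 0, 57], [[0, 0, 0], 0, 57], [[0, 0, 0], 0, 57]]'

```text
t: 27.77
eef_pos: [0.4736, 0.1662, 0.0859]
eef_rot: [-0.406, 0.914, -0.0, 0.0]
contact_force: [-1.1, 0.2, 0.7]
finger_gap: 0.0504
finger_force: 0.0
```

```bash
python3 -c "
from h import *
go(.4735,.1680,.087)"
```

```text
t 27.77 pos [0.4736 0.1662 0.0859] head_y 137.92 down -1.0 j [ 0.31  0.47  1.99 -0.    0.68 -2.09] F [-1.1  0.2  0.7] gap 0.0504 ff 0.0
tool cm [-0.13  0.13 -0.11]
```

>>> arm_command --moves '[[[-0.1, 0.1, 0], 7, 57], [[-0.1, 0.1, 0], 14, 57], [[-0.1, 0.1, 0], 21, 57], [[-0.1, 0.1, 0], 28, 57], [[-0.1, 0.1, 0], 35, 57]]'

```text
t: 28.18
eef_pos: [0.4732, 0.1675, 0.0855]
eef_rot: [-0.109, 0.994, -0.0, -0.0]
contact_force: [0.2, -1.0, -0.2]
finger_gap: 0.0497
finger_force: 0.0
```

>>> arm_command --moves '[[[0, 0, 0], 7, 57], [[0, 0, 0], 14, 57], [[0, 0, 0], 21, 57], [[0, 0, 0], 28, 57], [[0, 0, 0], 35, 57]]'

```text
t: 28.6
eef_pos: [0.4732, 0.1675, 0.0855]
eef_rot: [0.194, 0.981, -0.0, -0.0]
contact_force: [-0.2, 0.6, -0.2]
finger_gap: 0.0502
finger_force: 0.0
```

>>> arm_command --moves '[[[0, 0, 0], 7, 57], [[0, 0, 0], 14, 57], [[0, 0, 0], 21, 57], [[0, 0, 0], 28, 57], [[0, 0, 0], 28, 20]]'

```text
t: 29.02
eef_pos: [0.4733, 0.1676, 0.0855]
eef_rot: [0.425, 0.905, 0.0, 0.0]
contact_force: [0.6, 0.7, -0.1]
finger_gap: 0.0463
finger_force: 0.0
```

>>> arm_command --moves '[[[0, 0, 0], 0, 20], [[0, 0, 0], 0, 20], [[0, 0, 0], 0, 20], [[0, 0, 0], 0, 20], [[0, 0, 0], 0, 20]]'

```text
t: 29.43
eef_pos: [0.4723, 0.167, 0.0855]
eef_rot: [0.422, 0.907, -0.001, -0.001]
contact_force: [-2.6, -4.9, 4.7]
finger_gap: 0.0355
finger_force: 30.0
```

```bash
python3 -c "
from h import *
pose()"
```

```text
t 29.43 pos [0.4723 0.167  0.0855] head_y 40.08 down -1.0 j [ 0.32  0.47  1.99 -0.    0.68 -0.38] F [-2.6 -4.9  4.7] gap 0.0355 ff 30.0
```

>>> arm_command --moves '[[[0, 0, 0], -7, 20], [[0, 0, -0.05], -14, 20], [[0, 0, -0.1], -21, 20], [[0, 0, -0.1], -28, 20], [[0, 0, -0.15], -35, 20]]'

```text
t: 29.85
eef_pos: [0.4725, 0.1672, 0.087]
eef_rot: [0.127, 0.992, -0.0, -0.001]
contact_force: [-2.5, -3.0, 2.5]
finger_gap: 0.0355
finger_force: 30.0
```

>>> arm_command --moves '[[[0, 0, 0], -7, 20], [[0, 0, -0.05], -14, 20], [[0, 0, -0.1], -21, 20], [[0, 0, -0.1], -28, 20], [[0, 0, -0.15], -35, 20]]'

```text
t: 30.27
eef_pos: [0.4724, 0.1674, 0.0885]
eef_rot: [-0.177, 0.984, -0.0, -0.001]
contact_force: [-2.7, -1.9, 2.3]
finger_gap: 0.0353
finger_force: 30.0
```

>>> arm_command --moves '[[[0, 0, 0], -6, 20], [[0, 0, -0.05], -12, 20], [[0, 0, -0.1], -17, 20], [[0, 0, -0.1], -20, 20], [[0, 0, -0.1], -20, 20]]'

```text
t: 30.68
eef_pos: [0.4723, 0.1676, 0.0893]
eef_rot: [-0.343, 0.939, 0.0, -0.001]
contact_force: [-3.0, -0.4, 1.7]
finger_gap: 0.035
finger_force: 30.0
```

```bash
python3 -c "
from h import *
s,r=pose(); print(s['torque'])"
```

```text
t 30.68 pos [0.4723 0.1676 0.0893] head_y 130.15 down -1.0 j [ 0.32  0.47  1.99  0.    0.69 -1.95] F [-3.  -0.4  1.7] gap 0.035 ff 30.0
[-0.01895671  0.6325648   0.05629465]
```

>>> arm_command --moves '[[[0, 0, 0], -2, 20], [[0, 0, 0], -4, 20], [[0, 0, 0], -6, 20], [[0, 0, 0], -8, 20], [[0, 0, 0], -8, 20]]'

```text
t: 31.1
eef_pos: [0.4733, 0.1686, 0.0895]
eef_rot: [-0.406, 0.914, 0.001, 0.0]
contact_force: [-2.5, 5.6, 0.2]
finger_gap: 0.0355
finger_force: 30.0
```

```bash
python3 -c "
from h import *
s,r=pose(); print(s['torque'])"
```

```text
t 31.1 pos [0.4733 0.1686 0.0895] head_y 137.88 down -1.0 j [ 0.32  0.47  1.99  0.    0.69 -2.09] F [-2.5  5.6  0.2] gap 0.0355 ff 30.0
[ 0.97445113  0.35785348 -0.42748447]
```

>>> arm_command --moves '[[[0, 0, 0], 0, 57], [[0, 0, 0], 0, 57], [[0, 0, 0], 0, 57], [[0, 0, -4], 0, 57], [[0, 0, -8], 0, 57]]'

```text
t: 31.52
eef_pos: [0.4713, 0.1669, 0.168]
eef_rot: [-0.406, 0.914, 0.0, -0.003]
contact_force: [1.2, 0.7, 0.5]
finger_gap: 0.0502
finger_force: 0.0
```

>>> arm_command --moves '[[[0, 0, -5], 0, 57], [[-5, -6, -8], 0, 57], [[-10, -10, -8], 0, 57], [[-12, -14, -8], 0, 57], [[-12, -14, -8], 0, 57]]'

```text
t: 31.93
eef_pos: [0.636, 0.1645, 0.2484]
eef_rot: [-0.406, 0.914, -0.0, 0.001]
contact_force: [0.1, -0.0, 0.5]
finger_gap: 0.0501
finger_force: 0.0
```

Run:
```python
from look import *
pose()
look("f",[],{"top":([.48,-.05,.05],110),"side":([.47,.22,.08],50)})
a=cv2.imread("pics/f_top.png");b=cv2.imread("pics/f_side.png");cv2.imwrite("pics/f.png",np.hstack([cv2.resize(a,(400,400)),cv2.resize(b,(400,400))]))
```

```text
t 31.93 pos [0.636  0.1645 0.2484] head_y 137.96 down -1.0 j [ 0.24  0.45  1.54 -0.    1.15 -2.17] F [ 0.1 -0.   0.5] gap 0.0501 ff 0.0
```

View pics/f.png

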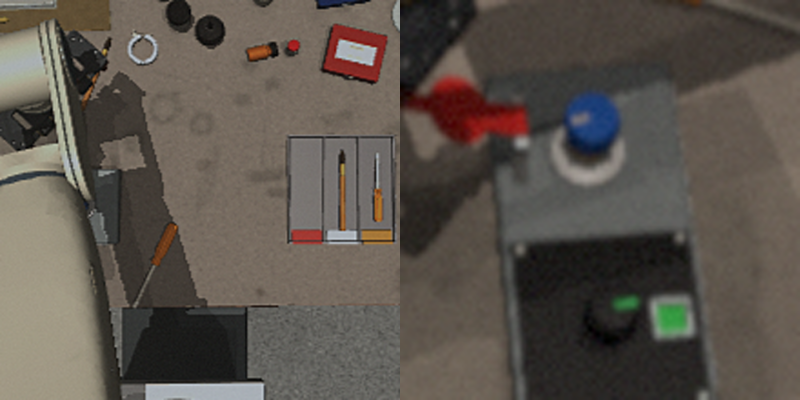

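The final view shows the brush at (343,190) and the orange screwdriver at (378,190) in their lanes, handles at the marks. The window is green, the tab is back, and the cap's index line has turned about half a turn. No red screwdriver is on the table.

```bash
python3 -c "
from rig import *
print(sign_off())"
```

```text
the job is handed in; nothing more can be done
None
```

I handed the job in at about 32 s: the window shows green alone, the tab is flipped back (about 2.55 rad), the vent cap is unscrewed to its stop, the brush and small orange screwdriver lie in their lanes handle to the mark, and no red screwdriver was on the table.

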